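Gauge the next rope-block sheave

TASK

First turn the rotary table by its peg one click anticlockwise, seen from above, so that the next sheave clicks into place under the guide arm. Then lift the bore probe out of its wooden block and lower its stem from above through the guide hole, without ever touching the table, the sheaves or the guide arm with the probe, until its tip is half-way down the sheave's bore. Finish while still holding the probe there in the gripper, centred, upright and still, and leave the tin, the shackle and the hammer where they lie.

Things in the scene. Friction and masses are not known exactly. Their poses are not given: they have to be found in the camera images.
- station: Gauging station fixed to the bench: blue base plate (x -105 to 155, y -105 to 105, 12 mm thick), rotary table, and at x 117 to 147 a blue post that carries the guide arm, an aluminium plate 10 mm thick (x 35 to 147, y -28 to 28, top 100 mm above the bench). Origin: on the bench under the rotary table's axis; z up, x from that axis to the post.
- table_middle (a point): Middle of the rotary table's top face, on its axis, 50 mm above the bench: an aluminium disc 200 mm across with a hub cap (28 mm across, 10 mm high) and three equal grey grooved sheaves with brass-lined bores fixed on it, each 58 mm across, 32 mm thick (tops 82 mm above the bench), centred 65 mm from the axis, 60 degrees apart.
- guide_hole (a point): Centre of the upper mouth of the guide hole: a vertical round through hole of 26 mm diameter in the guide arm, 10 mm deep; the mouth is 100 mm above the bench, 65 mm from the table's axis along the station's x. The sheave in place below it starts 8 mm under the arm.
- turret (a joint): Angle of the rotary table about its vertical axis (rad), growing anticlockwise from above. It clicks into sprung positions 0, 1.047 and 2.094, each with a sheave right under the guide hole. It starts at 0; the next is 1.047. Some 6 to 7 N across the peg takes it out of a position; past half-way it springs by itself into the next and stays. Stops just outside the first and last.
- peg_middle (a point): Upright round steel peg, the table's handle, turning with it: 14 mm diameter, 50 mm tall (50 to 100 mm above the bench), 85 mm from the table's axis, on the side away from the guide arm. The point is on its axis 80 mm above the bench. At turret 0 it stands 150 degrees anticlockwise from the station's x axis.
- next_bore (a point): Centre of the upper mouth of the bore of the next sheave (82 mm above the bench, moves with the table): vertical round bore of 26 mm diameter, 32 mm deep, closed below by the disc. At the start it is 60 degrees clockwise from the guide hole; with the turret at 1.047 it is straight under the guide hole.
- stand: Fixed wooden block 70 x 70 x 115 mm with a vertical hole of 18 mm diameter, 112 mm deep, in the middle of its top, in which the probe stands at the start. Origin: centre of its underside, on the bench.
- probe_grip (a point): Bore probe (loose, about 0.15 kg), standing upright in the block. From the tip up: round steel stem 12 mm diameter, 110 mm long; steel collar 32 mm diameter, 6 mm high, resting on the block; round black handle 26 mm diameter, 50 mm long, to grip from above. The point is the middle of the handle, 141 mm above the tip and 25 mm below the upper end; z up.
- probe_tip (a point): The lower end of the probe's stem, on its axis (hidden in the block at the start).
- tin_center (a point): Bystander: middle of a plain steel tin, 66 mm diameter, 75 mm tall, standing towards the far edge of the bench.
- shackle: Bystander: steel bow shackle lying flat near the far edge, about 70 x 65 mm, 18 mm thick. Origin under the middle of its pin.
- hammer: Bystander: hammer 260 mm long lying on the left side of the bench. Origin under its middle.
Things that resemble listed ones, but are neither listed nor needed, are in the scene too. What is shaped like the part that bears probe_grip but orange or white is not meant.

How it is judged:
By the outcome, as a careful person would: the job done as asked, in the order asked, and still so for the second after the job is handed in, while the arm keeps its last pose, push and grip.
It also fails if it takes over 54 s, if anything falls off the work surface, if the arm or the gripper's body presses on something with over 40 N, if the wrist force passes 120 N, or if a joint passes its speed limit or range.

ROBOT

A 6-joint arm with a two-finger parallel gripper is mounted at the origin on the work surface. World frame = base frame: x ahead of the robot, y to its left, z up, the work surface at z = 0. Lengths are in m, angles in rad, forces in N, time in s.
With the tool pointing down it reaches from about 0.3 to 0.825 m from the base axis. Payload 5.4 kg.
Tool frame: the origin (TCP) lies at the very end of the fingers, on their centre line; the grasp point (between the pads) lies 19 mm behind it; z points along the fingers, x is the direction in which the jaws open and shut, and the axes are right-handed (so a half turn about z gives the same grasp; the last joint's range is limited). The gripper opens to 92 mm and grips with 3 to 60 N. Pads are 20 mm wide; open, the fingers measure 128 mm over their backs; the gripper's body (75 mm by 189 mm) begins 69 mm behind the grasp point.
Start: joints at [0.985, 0.158, 1.597, -0, 1.386, -0.21], TCP at [0.211, 0.535, 0.215] pointing down, gripper open.
Joint ranges: [-2.91, 2.91], [-0.94, 2.29], [0.18, 2.7], [-1.29, 4.43], [0.17, 2.64], [-3, 3]. Speed limits (rad/s): [2.57, 2.57, 3.14, 3.14, 3.14, 3.14].

INTERFACE

Orientations are given as a rotation vector (axis times angle).
In Python, from workcell import bot gives the robot as it stands. Calls block until the motion is done:
- bot.goto(position, orientation): joint-space move of the TCP to a pose.
- bot.line_to(position, rot=None, max_speed=0.15): straight line of the TCP; rot=None keeps the orientation; max_speed is the mean speed in m/s.
- bot.set_joints(angles): joint-space move.
- bot.set_gripper(opening, newtons=None): opening from 0.0 (shut) to 1.0 (fully open); newtons is the grip in N (None keeps the last); returns when the fingers have stopped.
- bot.hold(seconds).
- bot.inverse_kinematics(position, orientation): joint angles nearest the present ones, or None.
- bot.read_camera(name): name is "scene" or "top"; returns a dict with "pixels" (480x640x3 uint8, blue, green, red), "fx", "fy", "cx", "cy" (pixels), "k1" (the pictures are not rectified: a ray, as slopes to the right and down, at radius r is drawn at 1 + k1 r^2 times it, then the intrinsics apply), "R" (3x3) and "t" (3): a world point X has camera coordinates R X + t. Camera axes: x right, y down, z forward; pixel columns grow to the right and rows downward; lengths in m; the calibration is good to about 2 mm. A picture is of the moment at which its call begins. There is no depth.
A pose or a line that the arm cannot do raises bot.MotionError and nothing moves.
- bot.job_done(): hands the job in, once; it reports no verdict.
Readings, each from a call of its own:
- bot.current_clock(): time.
- bot.current_joints(): joint angles.
- bot.current_joint_vel(): joint speeds.
- bot.current_effort(): joint torques, N m.
- bot.current_ee_pos(): TCP position.
- bot.current_tool_rot(): TCP orientation.
- bot.current_contact_force(): force on the tool from outside, world axes, zero at the start.
- bot.current_ft_torque(): the same for the moment, N m.
- bot.current_opening(): opening from 0.0 (shut) to 1.0 (fully open).
Only numpy, scipy, OpenCV 4.12 (cv2) and the standard library are available. Lean on these libraries where they do the work, as an engineer would, in place of code of your own. Each camera call takes 0.05 s, during which the arm holds its last target. There are 200 camera calls.

## Working session

There is one attempt and no reset: what is moved stays moved. The work goes in short steps, each a Python script; the robot and the scene stay as the last script left them, time stands still between calls to the robot, and variables do not carry over. Pictures are saved under pics/ and viewed, about 8 in all and at most 12, crops included, and the job is handed in when it is done.

```bash
ls; mkdir -p pics; python3 - <<'E'
from workcell import bot
import cv2,pickle
for n in("scene","top"):
    c=bot.read_camera(n);cv2.imwrite(f"pics/{n}0.png",c["pixels"]);pickle.dump(c,open(f"{n}.pkl","wb"))
    print(n,{k:v for k,v in c.items() if k!="pixels"})
print(bot.current_clock(),bot.current_tool_rot(),bot.current_opening())
E
```

```text
pics
scene {'fx': 471.6114335184697, 'fy': 471.6114335184697, 'cx': 318.68062965185294, 'cy': 234.4445694957461, 'k1': -0.03240969490638584, 'R': array([[ 0.69854857,  0.71555008,  0.00423893],
       [ 0.50573138, -0.48950696, -0.71036519],
       [-0.50622689,  0.49836835, -0.70382052]]), 't': array([-0.49762205, -0.17685253,  1.33998764])}
top {'fx': 549.1001619858374, 'fy': 549.1001619858374, 'cx': 319.32626684975065, 'cy': 234.11047474512014, 'k1': 0.024559072660659695, 'R': array([[ 0.01025993, -0.99972928,  0.020883  ],
       [-0.99762992, -0.01165492, -0.06781371],
       [ 0.06803874, -0.02013774, -0.99747942]]), 't': array([0.07088499, 0.62325083, 1.35113525])}
0.1 [ 2.59678263e+00  1.76700212e+00 -2.45279807e-03] 1.0011199683422114
```

View pics/scene0.png

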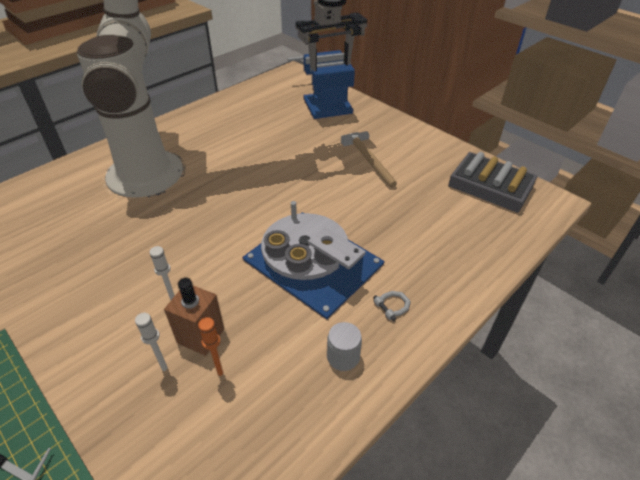

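View pics/top0.png

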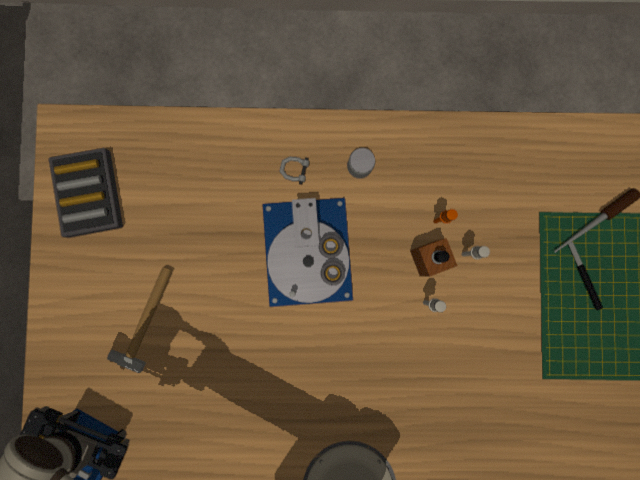

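Candidates for the probe: black handle in the wooden block at scene (187,290) / top (441,256), which matches the description. The decoys are white at scene (160,260), white at (147,328) and orange at (208,330), all without a block. I'm taking the black one and checking it in crops.

```bash
python3 - <<'E'
import cv2
a=cv2.imread("pics/top0.png")[185:315,255:465];cv2.imwrite("pics/topc.png",cv2.resize(a,None,fx=3.8,fy=3.8,interpolation=cv2.INTER_CUBIC))
a=cv2.imread("pics/scene0.png")[190:390,140:400];cv2.imwrite("pics/scenec.png",cv2.resize(a,None,fx=3,fy=3,interpolation=cv2.INTER_CUBIC))
E
```

```text
(no output)
```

View pics/topc.png

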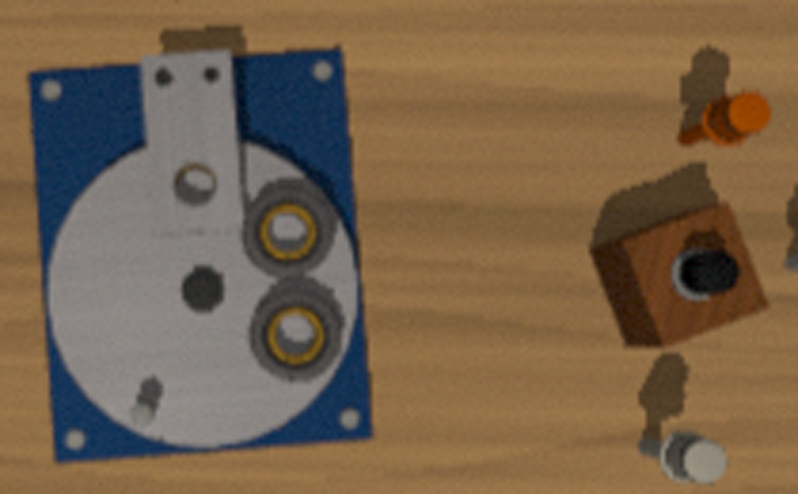

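View pics/scenec.png

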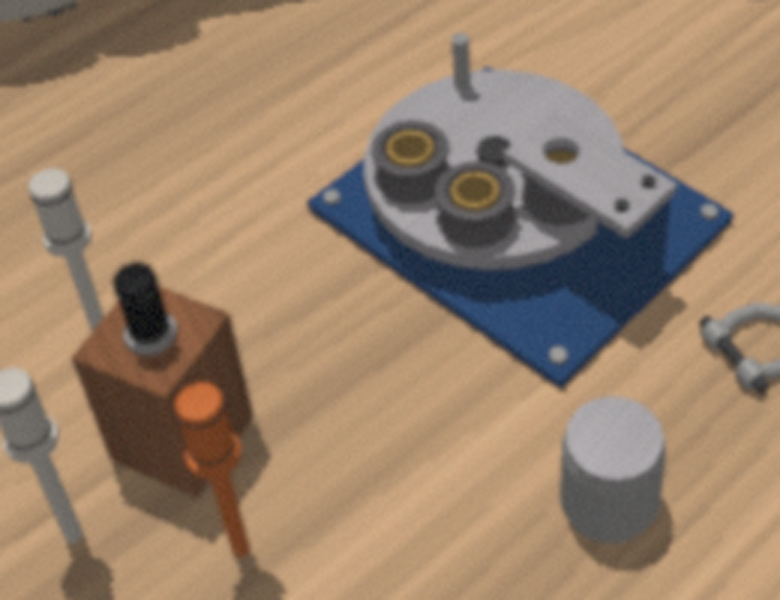

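The crops confirm the black handle with steel collar in the block: scene crop (135,275), top crop (714,271). The sheave bores, guide hole and peg are also readable in both views. I'll fit the poses of the station and the stand.

```bash
cat >h.py <<'E'
import numpy as np,cv2,pickle
from scipy.optimize import least_squares
def proj(c,X):
    X=np.atleast_2d(X).astype(float)
    return cv2.projectPoints(X,cv2.Rodrigues(c["R"])[0],c["t"],np.array([[c["fx"],0,c["cx"]],[0,c["fy"],c["cy"]],[0,0,1]]),np.array([c["k1"],0,0,0]))[0][:,0]
def place(p,L):
    c,s=np.cos(p[2]),np.sin(p[2]);L=np.atleast_2d(L)/1000.
    return L@np.array([[c,s,0],[-s,c,0],[0,0,1]])+[p[0],p[1],0]
def fit(obs,x0):  # obs: list of (cam, local mm, pixel)
    def f(p): return np.concatenate([(proj(c,place(p,L))[0]-u) for c,L,u in obs])
    r=least_squares(f,x0,loss="soft_l1");return r.x,r.fun.reshape(-1,2)
def un(p,f,o): return (np.array(p)+.5)/f-.5+o
def pol(r,a,z): a=np.radians(a);return [r*np.cos(a),r*np.sin(a),z]
E
cat > m.py <<'E'
from h import *
T,S=[pickle.load(open(n+".pkl","rb")) for n in("top","scene")]
t=lambda L,p:(T,L,un(p,3.8,[255,185])); s=lambda L,p:(S,L,un(p,3,[140,190]))
st=[t([155,105,12],(29,72)),t([155,-105,12],(341,47)),t([-105,105,12],(56,462)),t([-105,-105,12],(372,437)),
t([65,0,100],(195,183)),t([0,0,60],(203,288)),t(pol(85,150,100),(143,414)),t(pol(65,-60,82),(288,230)),t(pol(65,-120,82),(295,334)),t([147,28,100],(142,58)),t([147,-28,100],(231,50)),
s([65,0,100],(561,150)),s(pol(85,150,100),(460,39)),s(pol(65,-120,82),(410,147)),s(pol(65,-60,82),(475,189)),s([-105,-105,12],(309,203)),s([155,105,12],(732,213))]
bl=[t([35,35,115],(620,243)),t([35,-35,115],(728,204)),t([-35,-35,115],(769,303)),t([-35,35,115],(663,347)),t([0,0,171],(714,271)),
s([0,0,171],(135,274)),s([-35,-35,115],(78,357)),s([35,-35,115],(175,390)),s([35,35,115],(231,318))]
if __name__=="__main__":
  np.set_printoptions(precision=4,suppress=True)
  for o,x0 in((st,[.55,.12,0]),(bl,[.55,-.2,.3])):
    for sel in(o,[q for q in o if q[0] is T],[q for q in o if q[0] is S]):
        p,r=fit(sel,x0);print(p)
        if sel is o: print(r.round(1).tolist())
    p,_=fit(o,x0)
    if o is st:
        for L in([65,0,100],pol(85,150,80),pol(85,210,80)):print(place(p,L))
E
python3 m.py
```

```text
[0.5553 0.1056 0.0859]
[[-0.6, -1.0], [0.4, -0.4], [-0.5, 0.1], [0.4, 0.2], [-0.1, -0.2], [-0.2, 0.1], [-0.2, -0.5], [-0.0, -0.2], [0.2, -0.3], [-0.6, -0.9], [-0.4, -0.6], [-0.7, 0.0], [-0.8, -0.6], [-0.9, -0.2], [-0.8, 0.0], [-2.4, -0.9], [0.8, -0.4]]
[0.5546 0.1052 0.0862]
[0.5572 0.1063 0.0877]
[[0.6201 0.1112 0.1   ]]
[[0.4784 0.1416 0.08  ]]
[[0.4857 0.0569 0.08  ]]
[ 0.5675 -0.1933  0.4086]
[[-1.1, -0.3], [-2.1, -1.7], [-0.8, -0.0], [-0.4, 0.1], [-0.2, -0.4], [-0.3, 0.3], [-2.1, 0.1], [-2.0, 1.4], [-0.4, -3.1]]
[ 0.5665 -0.1955  0.3843]
[ 0.5682 -0.1916  0.428 ]
```

```bash
cat >>h.py <<'E'
P=np.array([.5555,.1056,.0862])  # station
def down(az): a=az/2;return np.pi*np.array([np.cos(a),np.sin(a),0])
E
python3 - <<'E'
from h import *
from workcell import bot
def cage(d,z):
    w=place(P,pol(85,150+d,z*1000))[0];return w,down(P[2]+np.radians(150+d-90-90+0+0)+np.pi/2)
# jaw azimuth = yaw+150+d+90-180
def cage(d,z): return place(P,pol(85,150+d,z*1000))[0],down(P[2]+np.radians(60+d))
bot.set_gripper(.48)
p,r=cage(0,.16);bot.goto(p,r);print(bot.current_clock(),bot.current_ee_pos(),bot.current_joints())
p,r=cage(0,.07);bot.line_to(p,r,.08);print(bot.current_contact_force())
for d in range(10,61,10):
    p,r=cage(d,.07);bot.line_to(p,r,.06);print(d,bot.current_contact_force().round(1),bot.current_ee_pos().round(4))
bot.hold(.5);print(bot.current_contact_force().round(1))
p,r=cage(60,.16);bot.line_to(p,r,.15)
print(bot.current_clock(),bot.current_joints())
for n in("scene","top"):
    c=bot.read_camera(n);pickle.dump(c,open(n+"1.pkl","wb"))
    (x,y,w,h)=(220,190,180,135) if n=="scene" else (255,185,210,130)
    cv2.imwrite(f"pics/{n}1.png",cv2.resize(c["pixels"][y:y+h,x:x+w],None,fx=3.8,fy=3.8,interpolation=cv2.INTER_CUBIC))
E
```

```text
2.6667 [0.47842154 0.14235696 0.16014418] [ 4.64607033e-02  9.55179034e-03  1.86637800e+00  2.71940559e-04
  1.26544001e+00 -1.08810347e+00]
[ 0.31766777 -0.29264914  0.80005219]
10 [0.  1.3 0.7] [0.4739 0.1278 0.0705]
20 [ 3.4  4.7 -0.9] [0.4719 0.1141 0.0705]
30 [ 2.5  4.  -0.3] [0.4717 0.0991 0.0705]
40 [-1.9  2.4  1.8] [0.4739 0.0825 0.07  ]
50 [1.4 0.1 0.8] [0.478  0.0701 0.0698]
60 [-0.3 -0.2 -0.5] [0.4855 0.0574 0.0698]
[ 1.2 -0.3 -0.6]
7.5917 [-1.31049627e-01 -1.62085254e-02  1.89437594e+00  7.39615217e-06
  1.26497235e+00 -2.31157100e+00]
```

View pics/scene1.png

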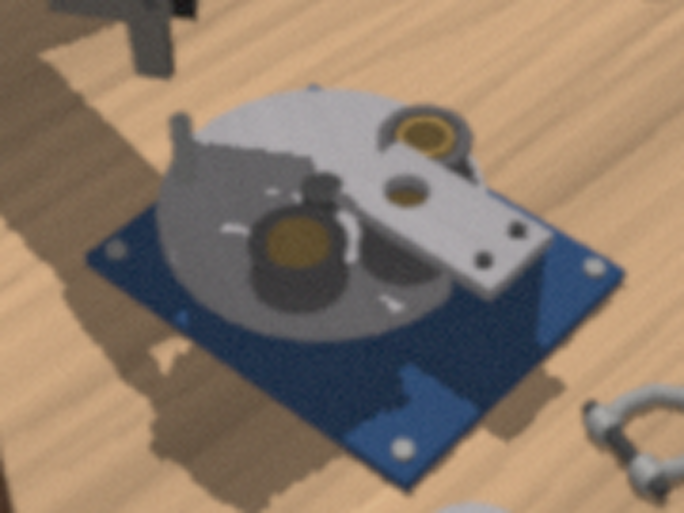

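The picture shows the peg now at (180,120), a sheave swung to (426,135) beyond the arm, one at (298,240), and brass visible under the guide hole at (407,193). So it has clicked. Next I grasp the probe.

```bash
python3 - <<'E'
from h import *
from workcell import bot
S=pickle.load(open("scene1.pkl","rb"))
for L,u in((pol(85,210,100),(180,118)),(pol(65,-60,82),(298,242)),(pol(65,60,82),(426,135))):
    print("resid px",proj(S,place(P,L))[0]-un(u,3.8,[220,190]))
R=down(np.pi/4);B=np.array([.5675,-.1933])
q=bot.current_ee_pos();bot.line_to([q[0],q[1],.27],max_speed=.2)
bot.goto([*B,.24],R);bot.set_gripper(.55)
bot.line_to([*B,.129],R,.1);print(bot.current_contact_force().round(1),bot.current_ee_pos().round(4))
bot.set_gripper(0,35);print("grip",bot.current_opening()*92,bot.current_contact_force().round(1),bot.current_ft_torque().round(2))
bot.line_to([*B,.322],R,.1);bot.hold(.3)
print(bot.current_clock(),bot.current_opening()*92,bot.current_contact_force().round(1),bot.current_joints().round(2))
c=bot.read_camera("scene");pickle.dump(c,open("s2.pkl","wb"));u=proj(c,[[*B,.341],[*B,.2]]);print(u)
x,y=(u.mean(0)-[80,75]).astype(int);print(x,y)
cv2.imwrite("pics/s2.png",cv2.resize(c["pixels"][max(y,0):y+150,max(x,0):x+180],None,fx=4,fy=4,interpolation=cv2.INTER_CUBIC))
E
```

```text
resid px [-0.79088607  0.29186071]
resid px [-0.78817533 -0.6089599 ]
resid px [-0.83884749  0.12965049]
[ 0.6  0.2 -0.7] [ 0.5681 -0.1937  0.13  ]
grip 25.544001218598606 [-0.   0.5  1.3] [-0.06  0.04 -0.05]
13.875 25.208739667418413 [ 0.   0.5 -1.7] [-0.53  0.18  1.37  0.    1.6  -1.32]
[[162.52749304 209.87183694]
 [181.0863002  270.59158735]]
91 165
```

View pics/s2.png

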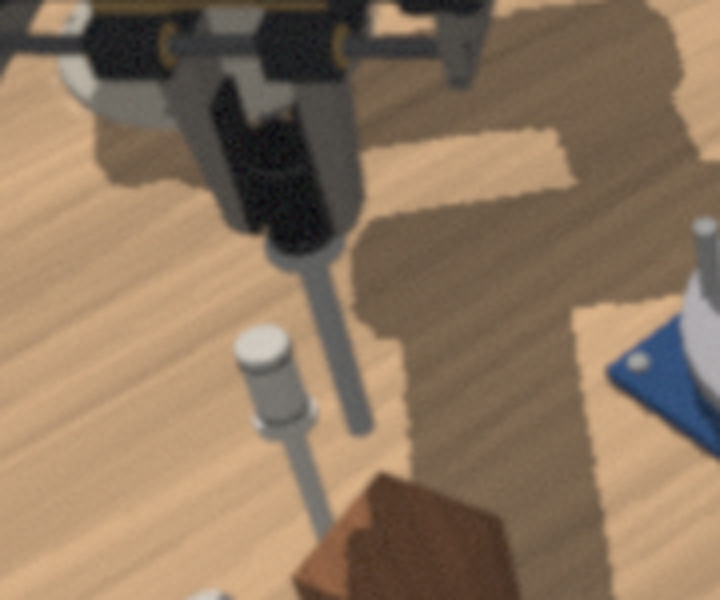

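Probe held upright and clear of the block, tip at crop (360,428). I'll move it over the guide hole and stop above for a close check.

```bash
cat >>h.py <<'E'
def look(bot,tag,X,half=(75,60),f=5):
    c=bot.read_camera("scene");pickle.dump(c,open(tag+".pkl","wb"));u=proj(c,X)
    x,y=(u.mean(0)-half).astype(int)
    cv2.imwrite(f"pics/{tag}.png",cv2.resize(c["pixels"][y:y+2*half[1],x:x+2*half[0]],None,fx=f,fy=f,interpolation=cv2.INTER_CUBIC))
    print("crop px predicted",((u-[x,y]+.5)*f-.5).round(1).tolist(),"off",x,y)
E
python3 - <<'E'
from h import *
from workcell import bot
H=[.6205,.1115]
bot.line_to([*H,.322],max_speed=.15)
bot.line_to([*H,.250],max_speed=.1);bot.hold(.4)
q=bot.current_ee_pos();print(bot.current_clock(),q,bot.current_tool_rot())
look(bot,"s3",[[q[0],q[1],q[2]-.125],[.6201,.1112,.1],[q[0],q[1],q[2]-.015]],(60,50),6)
E
```

```text
17.4 [0.62061671 0.11150478 0.2502605 ] [2.90229118e+00 1.20217131e+00 6.30485317e-04]
crop px predicted [[364.8, 370.5], [362.1, 420.7], [370.1, 127.6]] off 266 170
```

View pics/s3.png

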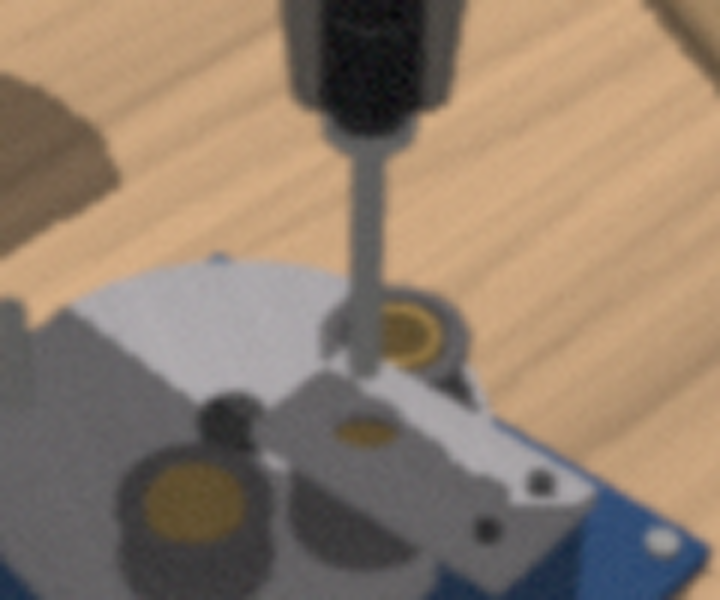

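Tip at about (364,369) and the guide hole lies shaded near (366,425). I'll enlarge it with stretched contrast to measure the hole.

```bash
python3 - <<'E'
from h import *
c=pickle.load(open("s3.pkl","rb"))
a=c["pixels"][220:252,306:350].astype(float)
a=np.clip((a-30)*1.7,0,255).astype(np.uint8)
cv2.imwrite("pics/s3b.png",cv2.resize(a,None,fx=16,fy=16,interpolation=cv2.INTER_CUBIC))
print((proj(c,[[.62062,.1115,.12526],[.6201,.1112,.1]])-[306,220]+.5)*16-.5)
E
```

```text
[[333.66219184 188.88260216]
 [326.36873724 322.80655066]]
```

View pics/s3b.png

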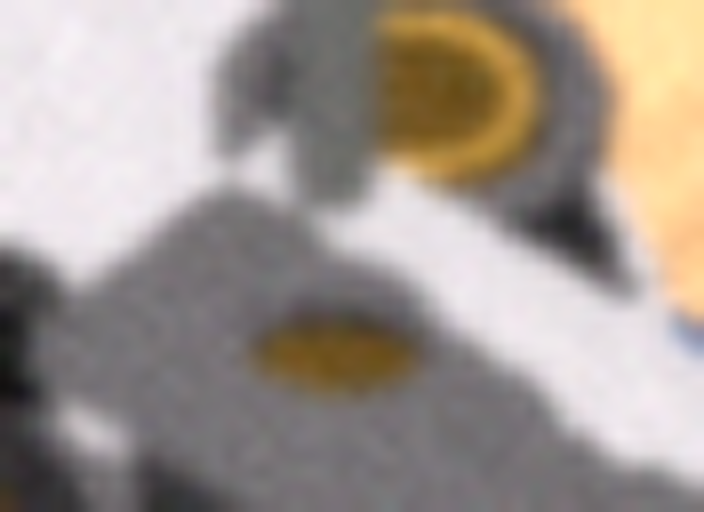

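```bash
cat >>h.py <<'E'
def look2(bot,tag,tipz,hole=(.6225,.1117)):
    q=bot.current_ee_pos();cs=[bot.read_camera("scene") for _ in range(6)];c=cs[0]
    a=np.mean([k["pixels"] for k in cs],0);x,y,w,h,f=305,208,48,38,8
    a=np.clip((a[y:y+h,x:x+w]-30)*1.7,0,255).astype(np.uint8);a=cv2.resize(a,None,fx=f,fy=f,interpolation=cv2.INTER_CUBIC);b=a.copy()
    th=np.linspace(0,2*np.pi,60)
    for cx,cy,z,r,col in((*hole,.1,.013,(0,0,255)),(q[0],q[1],tipz,.006,(0,255,0)),(q[0],q[1],.1,.006,(255,0,0))):
        u=(proj(c,np.c_[cx+r*np.cos(th),cy+r*np.sin(th),0*th+z])-[x,y]+.5)*f-.5
        cv2.polylines(b,[np.round(u).astype(int)],True,col,1)
    cv2.imwrite(f"pics/{tag}.png",np.hstack([a,b]))
    print(bot.current_clock(),q,bot.current_contact_force().round(1),bot.current_opening()*92)
E
python3 - <<'E'
from h import *
from workcell import bot
H=[.6225,.1117]
bot.line_to([*H,.250],max_speed=.03);bot.line_to([*H,.231],max_speed=.05);bot.hold(.5)
look2(bot,"s4",bot.current_ee_pos()[2]-.125)
E
```

```text
19.0333 [0.622536   0.11173092 0.23108938] [-0.2  0.9 -1.1] 25.24731527180211
```

View pics/s4.png

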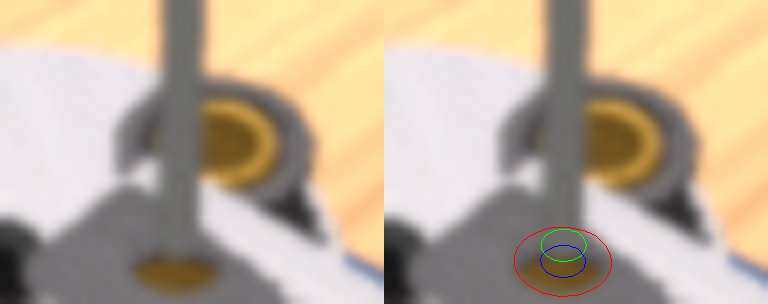

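The brass seen through the hole is centred at x≈176 and the stem at ≈181, so the stem sits about 1 mm too far right. Vertical needs a numeric check of the tip edge on the lit background, so I'll use profiles from s3.

```bash
python3 - <<'E'
from h import *
np.set_printoptions(linewidth=200)
c=pickle.load(open("s3.pkl","rb"));g=c["pixels"].mean(2).round().astype(int)
print("cols 322..333, rows 226..246");print(np.c_[np.arange(226,247),g[226:247,322:334]])
print("collar rows 188..200");print(np.c_[np.arange(186,202),g[186:202,316:340]])
q=[.62062,.1115]
for n,z,r in(("tip",.12526,.006),("collar low",.23526,.016),("collar top",.24126,.016)):
    th=np.linspace(0,6.283,90);u=proj(c,np.c_[q[0]+r*np.cos(th),q[1]+r*np.sin(th),0*th+z]);print(n,u.min(0),u.max(0))
E
```

```text
cols 322..333, rows 226..246
[[226  87  82  89  92  96  94  92  86  81  78  77  73]
 [227 103  98  98  92  94  97  90  85  79  76  78  76]
 [228 122 126 106  98  93  92  91  86  81  81  78  80]
 [229 148 139 112  98  95  94  94 100 101 102  98 100]
 [230 159 144 114  98  96  93 102 121 138 137 121 111]
 [231 151 145 120 101  96  96 106 137 156 155 132 116]
 [232 122 132 120 107 106 109 123 148 163 163 158 143]
 [233 101 108 108 121 134 138 151 162 164 166 164 162]
 [234  97  98 100 114 137 153 161 165 165 164 164 167]
 [235  98  99  98 103 122 141 150 156 163 165 164 166]
 [236  96  98 101 101 106 111 120 131 142 156 162 164]
 [237  99 100 102  99  99  98  99 105 115 133 152 165]
 [238  95  98  93  90  92  92  94  95  97 108 130 154]
 [239  91  91  81  77  79  77  77  85  88  94 116 138]
 [240  85  79  73  70  72  70  67  69  76  85  94 117]
 [241  78  77  75  72  75  72  74  72  72  75  87 100]
 [242  82  78  76  76  72  75  74  72  73  80  86  95]
 [243  90  89  84  82  76  76  77  77  82  87  96  98]
 [244  99  96  91  91  88  88  83  89  90  95  97  98]
 [245 100 100  99 100  98 
[... 1248 characters left out ...]
 169 167 160 159 160 162 158 130 103  94  93  92 102 132 150 157 160 158 160 158 157 156 157]
 [198 166 163 158 159 161 163 165 157 128 102  94  96  92 106 134 153 157 158 157 157 157 155 160 157]
 [199 163 162 159 163 163 169 167 160 129 103  97  95  94 103 130 152 158 156 158 157 159 163 161 164]
 [200 160 160 163 165 166 168 164 157 130 101  94  94  94 103 130 150 157 157 159 161 164 165 164 164]
 [201 163 164 167 164 166 162 161 153 120 101  95  94  95 102 133 152 162 163 165 165 164 162 167 168]]
tip [323.53691267 229.35383842] [329.23412069 233.33678782]
collar low [319.03802343 185.65930687] [335.51250208 196.16614622]
collar top [319.05282541 183.26072499] [335.60311137 193.75530011]
```

```bash
python3 - <<'E'
from h import *
from workcell import bot
H=[.6221,.1113]
bot.line_to([*H,.231],max_speed=.02);bot.hold(.2)
for z in(.215,.2,.191):
    bot.line_to([*H,z],max_speed=.03);print(bot.current_contact_force().round(1),bot.current_ft_torque().round(2))
bot.hold(.5);look2(bot,"s5",.1,(.6221,.1113))
c=bot.read_camera("scene");pickle.dump(c,open("s5.pkl","wb"));g=c["pixels"]
a=np.clip((g[222:256,304:348].astype(float)-30)*1.8,0,255).astype(np.uint8)
cv2.imwrite("pics/s5b.png",cv2.resize(a,None,fx=16,fy=16,interpolation=cv2.INTER_CUBIC))
E
```

```text
[-0.2 -0.2 -2.2] [-0.03 -0.05 -0.04]
[ 0.3 -0.4 -2.1] [-0.06  0.01  0.01]
[ 0.2 -0.3 -0.9] [-0.02  0.02 -0.02]
22.0667 [0.622127   0.11129742 0.19105727] [-0.2 -0.1 -1.1] 25.66943431484212
```

View pics/s5b.png

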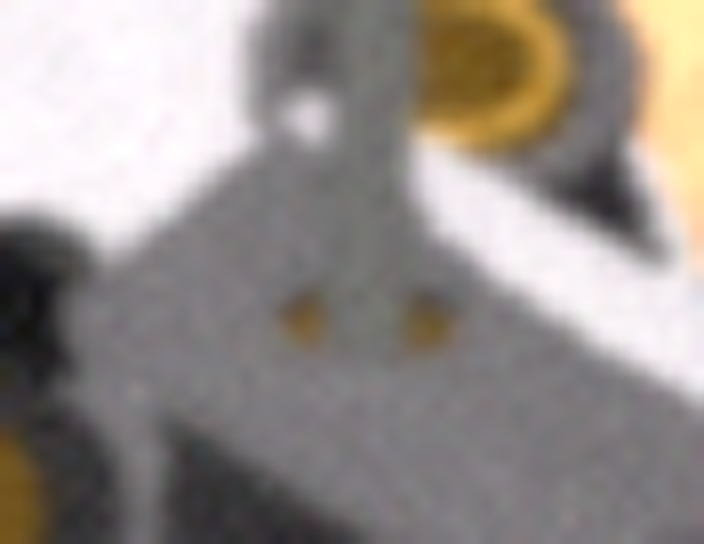

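The brass gaps on the two sides of the stem are equal: 47 px on the left at (305,320) and 50 px on the right at (430,322). So it is centred across the view, and the contact forces are near zero. Handing in.

```bash
python3 - <<'E'
from workcell import bot
import numpy as np
bot.hold(.5);print(bot.current_clock(),bot.current_ee_pos(),np.abs(bot.current_joint_vel()).max(),bot.current_contact_force().round(1),bot.current_opening()*92)
bot.job_done()
E
```

```text
22.6167 [0.62205805 0.11130464 0.19097034] 0.002393541583995485 [-0.3 -0.5 -0.8] 25.263555157444365
the job is handed in; nothing more can be done
```

I turned the table one click anticlockwise, then lifted the black-handled probe from its block and lowered it through the guide hole. I handed the job in at 22.6 s with the probe still held. The hand-in returns no verdict.

**Table:** A picture after the turn put the peg and two sheaves within 1 px of where position 1.047 should put them.

**Depth:** The tip is at a calculated height of about 66 mm, half-way down the bore. This assumes the probe did not slip in the grip. The tip itself could not be seen at the end.

**Centring:** Across the scene camera's view, the brass gaps on either side of the stem were equal to about 0.3 mm. Along the viewing direction I could not check it at the end. There I rely on earlier readings, good to about 1.5 mm, against 7 mm of clearance all round.

**Contact and stillness:** Wrist forces while lowering stayed near the sensor's noise (about 2 N, side forces under 0.5 N), with no sign of the probe touching anything. At the end the arm was still and the grip measured 25–26 mm on the 26 mm handle.

**Disagreements:** The top camera alone placed the guide hole about 2.5 mm from where I lowered the probe. I trusted the scene camera instead, because it showed the tip and hole together. One tip-edge reading was also about 0.5 px off while the collar matched exactly.

**Bystanders:** I never moved near the tin, the shackle or the hammer, but I took no final picture of them.

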